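# Fit the inner lid to a boxed parts tub and take off the outer lid

## Task

Swing both flaps of the small carton open, past upright so that they lean outwards, to get at the tub of old screws inside. Then carry the two nested lids together, by the inner lid's stem, and lower them onto the tub until the inner lid is fully seated in its mouth; finally take the outer lid by its collar and lift it off alone, leaving the inner lid seated and undisturbed. Finish still holding the outer lid level in the air, completely clear above the stem; do not shove the tub about or disturb the other things on the bench.

Things in the scene. Friction and masses are not known exactly. Their poses are not given: they have to be found in the camera images.
- carton: open brown cardboard carton, fixed, 190 x 190 mm, 90 mm high, walls and floor 4 mm; left or right of the centre line, the lids on the other side. Origin: centre of its underside, z up. A flap is hinged along each rim at y = +93 and y = -93 mm of its frame (hinge lines along its x, 90 mm up). The other two sides have only end flaps folded down outside
- flap_left (a joint): angle (rad) of the flap on the carton's +y rim: 0 flat across the opening, pi/2 upright, more leans outwards, stop 2.6; starts at 0.75 to 1.2, leaving a slot of 90 mm or more along the carton's middle. 182 mm long, 60 mm from hinge to free edge, 4 mm thick, 30 g; weak friction hinge (0.03 N m), stays where left, push it out from inside, rising along its arc
- flap_right (a joint): the same for the flap on the carton's -y rim
- tub: open round white plastic tub standing loose on the carton's floor (4 mm above the bench), 110 mm across and 70 mm tall, mouth 104 mm inside, about 0.5 kg, a few old screws on its floor. Origin at the centre of its underside, z up; its rim is 70 mm above the origin
- inner_lid: lower, inner grey lid, loose, 0.14 kg, on a 4 mm black mat. Origin: centre of underside, z up. Round plug 96 mm across from 0 to 10 mm (fits the tub's mouth with 4 mm to spare all round), flange 114 mm across to 14 mm (rests on the tub's rim, origin then 60 mm above the tub's), stem 18 mm across to 78 mm; its top 28 mm stand above the outer lid's collar. Lifting the stem carries both lids
- stem_top (a point): centre of the top end of the inner lid's stem, 78 mm above that lid's origin
- outer_lid: upper, outer grey lid, loose, 0.11 kg, lying on the inner lid's flange (origin 14 mm above that lid's origin). Origin: on its axis at the plate's underside, z up. Plate 126 mm across, 4 mm thick; skirt, 120 mm inside, hangs 6 mm below it; collar tube round the stem, 44 mm outside, 28 mm inside, from 4 to 36 mm up. Clear of the stem once its origin is 84 mm above the inner lid's
- collar_top (a point): centre of the top of the outer lid's collar, 36 mm above that lid's origin
- bolt_near: a dark steel round-headed bolt standing on its 24 mm head, 54 mm tall; bystander, about 0.14 m nearer the robot than the middle of the work area
- bolt_far: a second such bolt, on the far side of the work area; bystander
- elbow: a black plastic hose elbow standing on its 60 mm flange, 76 mm tall; bystander
- bushing: a steel bushing ring, 44 mm across, 16 mm high; bystander
- screwdriver: a screwdriver with a black handle lying at the left; bystander
- wrench: a steel wrench lying at the right; bystander
- jar: a closed glass jar, 56 mm across, 70 mm tall, at the back; bystander

How it is judged (in metres and radians):
On the way, in this order (a step that is already met when the one before it is completed fails the run):
1. both carton flaps lean outwards past upright (value of joint each of flap_left, flap_right above 1.65 rad), for 0.2 s.
2. the nested lids are on the tub, inner lid seated in its mouth, outer lid still lying on it, inner lid's stem let go (z of inner_lid in the frame of tub between 0.056 and 0.063 m and horizontal distance between inner_lid and tub below 0.007 m and angle between inner_lid's own z axis and vertical below 0.08 rad and z of outer_lid in the frame of inner_lid below 0.018 m and contact force between the fingers and inner_lid below 0.1 N), for 0.2 s.
At the end, for the whole second after the job is handed in: Both flaps past 1.65 rad; inner lid seated in the tub (origin 56-63 mm above the tub's, axes within 7 mm, tilt < 0.08 rad); outer lid held still by the fingers alone, origin over 85 mm above the inner lid's, tilt < 0.2 rad, touching neither inner lid, tub nor carton (all of step 1 and z of inner_lid in the frame of tub between 0.056 and 0.063 m and horizontal distance between inner_lid and tub below 0.007 m and angle between inner_lid's own z axis and vertical below 0.08 rad and z of outer_lid in the frame of inner_lid above 0.085 m and angle between outer_lid's own z axis and vertical below 0.2 rad and linear speed of outer_lid below 0.03 m/s and contact force between the fingers and outer_lid above 1 N and contact force between outer_lid and inner_lid below 0.1 N and contact force between outer_lid and tub below 0.1 N and contact force between outer_lid and carton below 0.1 N); the arm keeps its last pose, push and grip.
It fails at once if the outer lid is taken off the inner lid while the inner lid is not seated in the tub (z of outer_lid in the frame of inner_lid above 0.026 m and not (z of inner_lid in the frame of tub between 0.056 and 0.063 m and horizontal distance between inner_lid and tub below 0.007 m and angle between inner_lid's own z axis and vertical below 0.08 rad)).
It fails at once if the tub is shoved more than 25 mm or tipped (distance of tub from where it was at the start of the episode above 0.025 m or angle between tub's own z axis and vertical above 0.25 rad).
It fails at once if a bystander is moved more than 30 mm (distance of any of bolt_near, bolt_far, elbow, bushing, screwdriver, wrench, jar from where it was at the start of the episode above 0.03 m).
It also fails if it takes over 72 s, if anything falls off the work surface, if the arm or the gripper's body presses on something with over 40 N, if the wrist force passes 120 N, or if a joint passes its speed limit or range.

## Robot

A 7-joint arm with a two-finger parallel gripper is mounted at the origin on the work surface. World frame = base frame: x ahead of the robot, y to its left, z up, the work surface at z = 0. Lengths are in mm, angles in rad, forces in N, time in s.
With the tool pointing down it reaches from about 425 to 875 mm from the base axis. Payload 9.9 kg.
Tool frame: the origin (TCP) lies midway between the tips of the shut fingers; the grasp point (between the pads) lies 19 mm behind it; z points along the fingers, y is the line along which they close (so a half turn about z gives the same grasp; the last joint's range is limited). The gripper opens to 85 mm and grips with 20 to 120 N. Pads are 22 mm wide; open, the fingers measure 114 mm over their backs; the gripper's body (76 mm by 85 mm) begins 54 mm behind the grasp point. The pads swing forward as they close: fully open they stand 13 mm farther back than shut.
Start: joints at [-1.401, 0.576, 0.025, 1.437, -0.015, 1.129, -0.057], TCP at [169.474, 653.382, 231.289] pointing down, gripper open.
Joint ranges: [-2.76, 2.76], [-0.34, 2.15], [-1.52, 1.57], [0.19, 2.46], [-1.09, 4.23], [0.17, 1.99], [-2.82, 2.82]. Speed limits (rad/s): [2.22, 2.22, 3.01, 3.01, 3.14, 3.14, 3.14].

## Interface

Orientations are given as a unit quaternion [x, y, z, w].
In Python, from plant import status, imaging, job gives the robot as it stands.
- The arm moves only by the shell command python3 -m jog 'ROWS' [FORCE]. ROWS is text: rows parted by semicolons, each of 5 numbers parted by spaces: the finger opening in m, from 0 to 0.0854, then the shift along the tool's x, y, z in m, then the turn about the tool's z in rad. In form: fingers dx dy dz turn; .... A call has exactly 10 rows; each row is the pose to reach, as a shift and turn from the pose commanded when the call began, along the tool's axes at that moment; what a row does not reach only later rows make up. A row lasts 1/8 s, in which the tool goes at most 62.5 mm and 10.7 degrees, less where a joint would pass 70% of its speed; a pose out of reach is approached as far as the arm can. A call with a gripper value outside its range is refused whole. The fingers move at their own pace and stop on an object; FORCE is the grip in N (left out, the last holds). Time passes only in rows, so rows that repeat a pose let the fingers close, or fill a call up. It gives the time, the measured TCP pose, the force, the opening and the grip force at its end, in the units of the state.
- status.observe(): the state, without advancing time (a new reading comes with each control period).
- imaging.camera(name): name is "scene" or "top" or "wrist"; returns a dict with "frame" (400x640x3 uint8, blue, green, red), "intrinsics" (3x3 intrinsics, pixels), "D" ([k1, k2, p1, p2, k3] as OpenCV has them; the pictures are not rectified), "T" (4x4, takes a point from camera to world coordinates); the wrist camera has in their place "tool_from_camera" (4x4, takes a point from camera to tool coordinates, whose origin is the TCP and whose axes are the flange's). Camera axes: x right, y up, looking along -z (the intrinsics and any distortion apply to the point x, -y, -z); pixel columns grow to the right and rows downward; lengths in mm; the calibration is good to about 2 mm. A picture is of the moment at which its call begins: read the wrist's pose just before it. There is no depth.
- job.finish_job(): hands the job in; it is judged then, once.
The state is a dict: "t": time; "qpos": joint angles; "qvel": joint speeds; "joint_efforts": joint torques, N m; "ee_pos": TCP position; "eef_rot": TCP orientation; "ft_force": force on the tool from outside, world axes, zero at the start; "wrist_torque": the same for the moment, N m; "opening": finger opening in mm; "gripper_force": force on a finger pad.
Only numpy, scipy, OpenCV 4.12 (cv2) and the standard library are available. Lean on these libraries where they do the work, as an engineer would, in place of code of your own. Each camera call takes 0.05 s, during which the arm holds its last target. There are 200 camera calls.

## Working session

There is one attempt and no reset: what is moved stays moved. The work goes in short steps, Python scripts to look and compute and a shell command to move; the robot and the scene stay as the last step left them, time stands still between calls to the robot, and variables do not carry over. Pictures are saved under pics/ and viewed, at most 13 in all, crops included, and the job is handed in when it is done.

```bash
ls; mkdir -p pics
python3 - <<'E'
from plant import status, imaging
import cv2,numpy as np
s=status.observe();print(s)
for n in("scene","top"):
    c=imaging.camera(n);cv2.imwrite(f"pics/{n}0.png",c["frame"]);print(n,c["intrinsics"],c["D"],np.round(c["T"],3).tolist())
E
```

```text
pics
{'t': 0.0, 'qpos': array([-1.40079238,  0.57654223,  0.02484478,  1.43791634, -0.01497792,
        1.12899279, -0.05652442]), 'qvel': array([ 1.14441681e-03,  3.29730566e-04, -4.04726687e-04,  6.62494956e-04,
       -1.76863415e-03, -4.04049268e-05, -6.84454945e-04]), 'joint_efforts': array([ 4.04847015e-04, -7.65752792e+01,  2.25091629e+00, -2.85968399e+01,
        1.54005736e-02,  1.28096575e-02, -3.56123826e-05]), 'ee_pos': array([169.37205716, 652.93450508, 230.43293879]), 'eef_rot': array([ 1.26552454e-01,  9.91959564e-01, -8.35454572e-04, -5.20295702e-05]), 'ft_force': array([ 0.54975199, -0.55322645,  0.38524384]), 'wrist_torque': array([-0.02499616,  0.03657717, -0.00235482]), 'gripper_force': 0.0, 'opening': 85.50115180774964}
scene [[476.56725045   0.         322.46644284]
 [  0.         476.56725045 194.29796909]
 [  0.           0.           1.        ]] [-0.0686103  0.         0.         0.         0.       ] [[-0.684, -0.516, 0.515, 1157.178], [0.73, -0.475, 0.492, 555.095], [-0.009, 0.712, 0.702, 897.177], [0.0, 0.0, 0.0, 1.0]]
top [[436.06535472   0.         329.37454745]
 [  0.         436.06535472 199.64188832]
 [  0.           0.           1.        ]] [-0.11403398  0.          0.          0.          0.        ] [[-0.151, 0.967, -0.205, 311.894], [-0.988, -0.149, 0.028, 19.02], [-0.003, 0.207, 0.978, 1383.304], [0.0, 0.0, 0.0, 1.0]]
```

View pics/top0.png

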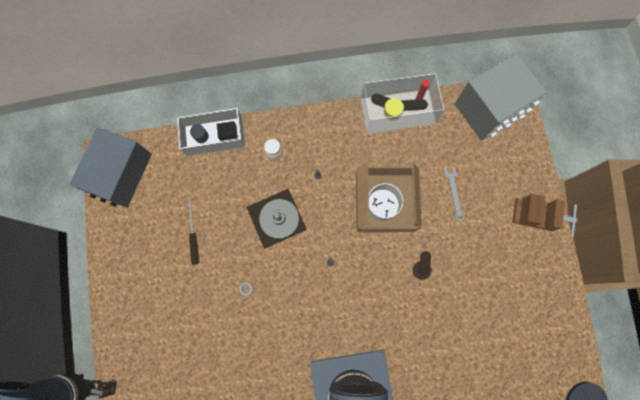

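View pics/scene0.png

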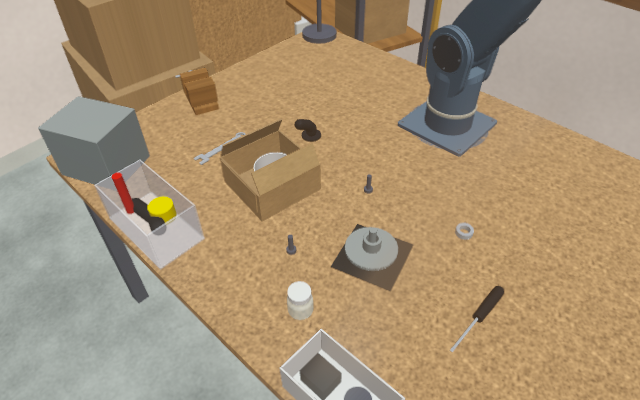

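Top view: carton centred near pixel (388,198), tub in it at (385,203); lids on mat at (279,217), stem at about (279,216). Bolts are at (318,174) and (330,262), with the elbow at (423,266). Next I'll zoom in and measure.

```bash
cat > h.py <<'E'
import numpy as np,cv2
from plant import status,imaging
from scipy.spatial.transform import Rotation as R
def cam(n):
    s=status.observe(); c=imaging.camera(n)
    if n=="wrist":
        T=np.eye(4);T[:3,:3]=R.from_quat(s["eef_rot"]).as_matrix();T[:3,3]=s["ee_pos"]
        c["T"]=T@np.array(c["tool_from_camera"])
    c["T"]=np.array(c["T"]);return c
def plane(c,uv,z):
    p=cv2.undistortPoints(np.array(uv,float).reshape(-1,1,2),np.array(c["intrinsics"]),np.array(c["D"]))[:,0]
    d=np.c_[p[:,0],-p[:,1],-np.ones(len(p))]@c["T"][:3,:3].T
    o=c["T"][:3,3];return o+d*((np.reshape(z,(-1,1))-o[2])/d[:,2:])
def proj(c,P):
    q=(np.atleast_2d(P)-c["T"][:3,3])@c["T"][:3,:3]
    return cv2.projectPoints(np.c_[q[:,0],-q[:,1],-q[:,2]],np.zeros(3),np.zeros(3),np.array(c["intrinsics"]),np.array(c["D"]))[0][:,0]
def tool(P,s=None):
    s=s or status.observe();return R.from_quat(s["eef_rot"]).inv().apply(np.array(P)-s["ee_pos"])
E
python3 - <<'E'
from h import *
a=cv2.imread("pics/top0.png");b=cv2.imread("pics/scene0.png")
A=cv2.resize(a[150:250,340:440],(400,400),interpolation=cv2.INTER_CUBIC)
B=cv2.resize(b[110:220,215:325],(400,400),interpolation=cv2.INTER_CUBIC)
cv2.imwrite("pics/z1.png",np.hstack([A,B]))
c=cam("top")
print(plane(c,[[279,216],[279,216],[388,198],[318,177],[330,264],[423,272],[385,203]],[82,54,90,5,5,5,5]).round())
E
```

```text
[[ 557.  140.   82.]
 [ 563.  143.   54.]
 [ 561. -195.   90.]
 [ 681.    4.    5.]
 [ 396.    8.    5.]
 [ 326. -277.    5.]
 [ 562. -197.    5.]]
```

View pics/z1.png

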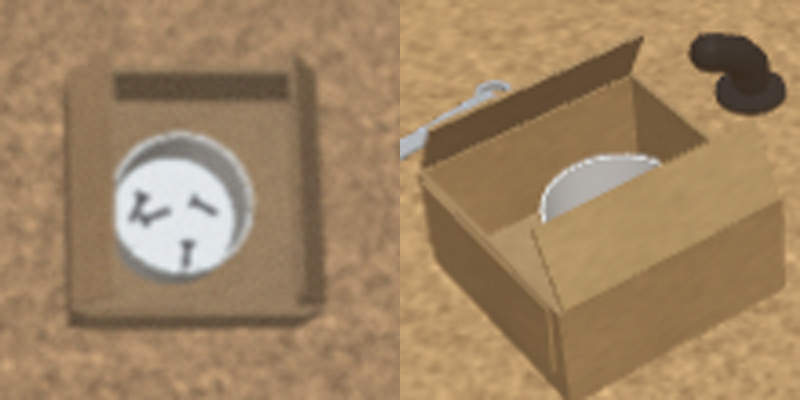

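Close-up: the carton's flaps are on its left and right sides as seen in the top view (world ±y). The tub rim centre is at about pixel (385,202). Lids are at about (557,140) and the carton at about (560,-195). I'll head for a close look above the lids.

```bash
python3 -m jog '0.03 -0.03 -0.025 -0.01 -0.05; 0 -0.504 -0.399 -0.12 -0.254; 0 -0.504 -0.399 -0.12 -0.254; 0 -0.504 -0.399 -0.12 -0.254; 0 -0.504 -0.399 -0.12 -0.254; 0 -0.504 -0.399 -0.12 -0.254; 0 -0.504 -0.399 -0.12 -0.254; 0 -0.504 -0.399 -0.12 -0.254; 0 -0.504 -0.399 -0.12 -0.254; 0 -0.504 -0.399 -0.12 -0.254' 30
python3 - <<'E'
from h import *
c=cam("wrist");s=status.observe();print(s["t"],s["ee_pos"],s["eef_rot"],s["qpos"].round(2))
print(np.round(c["tool_from_camera"],2),c["intrinsics"],c["D"])
cv2.imwrite("pics/w1.png",c["frame"])
print(proj(c,[[557,140,82],[563,143,54],[560,-195,90]]))
E
```

```text
t: 1.4
ee_pos: [527.5, 179.1, 342.5]
eef_rot: [-0.0, 1.0, 0.0, -0.0]
ft_force: [0.4, 1.1, 0.2]
opening: 0.1
gripper_force: 0.0
1.45 [532.65944558 169.98454475 343.85698938] [ 0.00490214  0.99998285 -0.00221115  0.0023183 ] [-0.49  0.32  0.13  1.57 -0.04  1.26  1.21]
[[  -0.      0.96    0.28   71.52]
 [   1.      0.      0.      0.22]
 [   0.      0.28   -0.96 -143.1 ]
 [   0.      0.      0.      1.  ]] [[294.55657404   0.         318.51216292]
 [  0.         294.55657404 199.47229099]
 [  0.           0.           1.        ]] [-0.0526494  0.         0.         0.         0.       ]
[[290.72137649 188.6274628 ]
 [294.49177029 187.97699887]
 [ 60.80344367 192.46940451]]
```

View pics/w1.png

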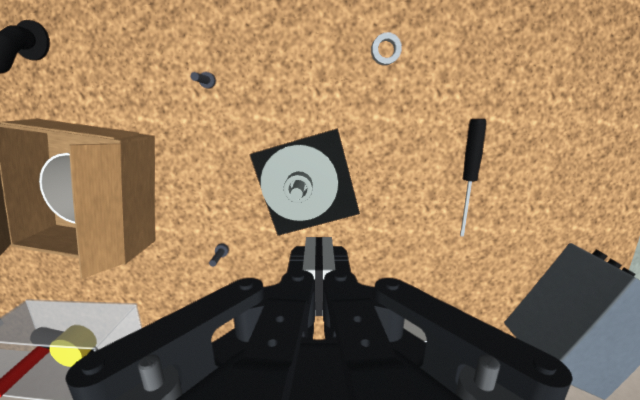

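Wrist view: lids' plate centred at about (299,183), stem at about (298,188), as predicted within a few mm. The carton is at the left with its +y flap covering columns 72–122. I'll move above the carton.

```bash
python3 -m jog '0 0 -0.06 0 0; 0 0 -0.12 0 0; 0 0 -0.18 0 0; 0 0 -0.24 0 0; 0 0 -0.30 0 0; 0 0 -0.335 0 0; 0 0 -0.335 0 0; 0 0 -0.335 0 0; 0 0 -0.335 0 0; 0 0 -0.335 0 0'
python3 - <<'E'
from h import *
c=cam("wrist");s=status.observe();print(s["t"],s["ee_pos"],s["eef_rot"].round(3),s["qpos"].round(2))
cv2.imwrite("pics/w2.png",c["frame"]);np.save("w2T.npy",c["T"])
E
```

```text
t: 2.7
ee_pos: [526.9, -153.1, 342.1]
eef_rot: [-0.001, 1.0, 0.0, 0.0]
ft_force: [-1.1, -0.8, 0.6]
opening: 0.4
gripper_force: 0.0
2.75 [ 526.91829178 -153.36842116  342.17191925] [-0.001  1.     0.     0.   ] [ 0.02  0.31  0.25  1.6  -0.08  1.25  1.86]
```

View pics/w2.png

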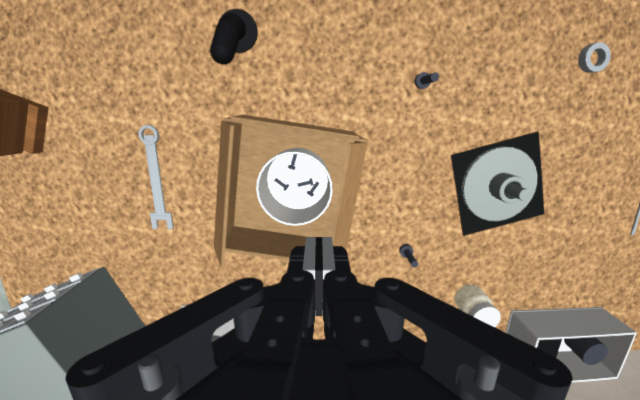

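Wrist view: tub rim ellipse spans columns 257–332 and rows 150–224, fully visible. The carton is yawed by a few degrees, with flaps at columns 220–240 and 345–365. The lids are at the right, stem top near (518,190).

Run:
```python
from h import *
c=cam("wrist");f=c["frame"];h=cv2.cvtColor(f,cv2.COLOR_BGR2HSV)
m=((h[...,1]<70)&(h[...,2]>90)).astype(np.uint8);
t=m.copy();t[:, :245]=0;t[:,345:]=0;t[:140]=0;t[232:]=0
k=max(cv2.findContours(t,0,1)[0],key=cv2.contourArea);hu=cv2.convexHull(k)
e=cv2.fitEllipse(hu);print("tub",e,plane(c,[e[0]],74).round(1))
P=plane(c,hu.reshape(-1,2),74);print("rim",cv2.minEnclosingCircle(P[:,:2].astype(np.float32)))
g=m.copy();g[:,:440]=0;g[:130]=0;g[232:]=0
k=max(cv2.findContours(g,0,1)[0],key=cv2.contourArea);P=plane(c,k.reshape(-1,2),22)
print("plate",cv2.minEnclosingCircle(P[:,:2].astype(np.float32)))
print(plane(c,[[518,190]],82))
# carton: corner candidates
crop=cv2.resize(f[100:280,200:380],None,fx=3.3,fy=3.3,interpolation=cv2.INTER_CUBIC);cv2.imwrite("pics/z2.png",crop)
```

```text
tub ((294.5609436035156, 186.9132080078125), (76.59019470214844, 77.8501968383789), 19.995813369750977) [[ 555.9 -187.6   74. ]]
rim ((557.3861694335938, -186.67640686035156), 58.24130630493164)
plate ((563.9234008789062, 146.58702087402344), 63.858253479003906)
[[557.70759935 135.90233124  82.        ]]
```

View pics/z2.png

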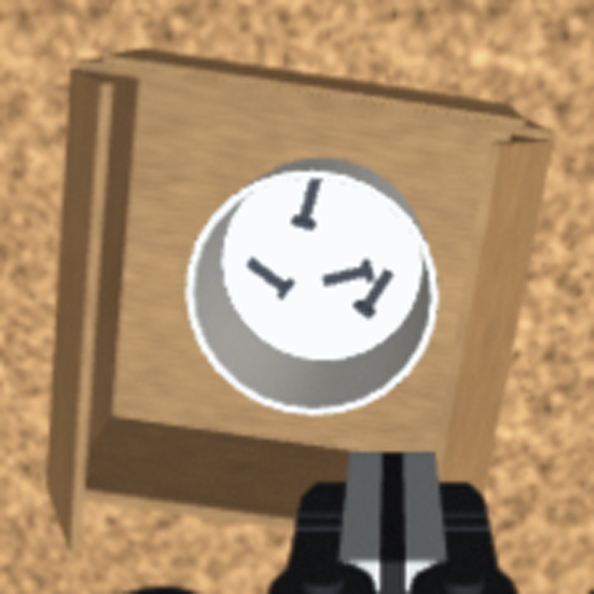

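Run:
```python
from h import *
c=cam("wrist")
q=np.array([[103,80],[86,490],[108,62],[510,113],[500,140],[440,480],[545,135],[480,490]])
print(plane(c,[200,100]+q/3.3,90).round(0))
print(plane(c,[200,100]+q[4:]/3.3,140).round(0))
cx=plane(c,[[388,198]],90)
for yaw in (-5,-8):
  for C in ([558,-192],):
    r=np.radians(yaw);M=np.array([[np.cos(r),-np.sin(r)],[np.sin(r),np.cos(r)]])
    for P in ([-93,-93],[93,-93],[-93,93],[93,93]): print(yaw,P,((proj(c,np.r_[M@P+C,90])[0]-[200,100])*3.3).round(0),end=" ")
    print()
```

```text
[[ 467. -268.   90.]
 [ 645. -290.   90.]
 [ 460. -265.   90.]
 [ 480. -106.   90.]
 [ 491. -110.   90.]
 [ 640. -132.   90.]
 [ 489.  -92.   90.]
 [ 645. -114.   90.]]
[[ 487. -115.  140.]
 [ 617. -134.  140.]
 [ 485.  -99.  140.]
 [ 621. -119.  140.]]
-5 [-93, -93] [79. 54.] -5 [93, -93] [ 79. 484.] -5 [-93, 93] [548.  95.] -5 [93, 93] [493. 518.] 
-8 [-93, -93] [92. 43.] -8 [93, -93] [ 69. 473.] -8 [-93, 93] [558. 109.] -8 [93, 93] [481. 526.]
```

```bash
python3 -m jog '0 -0.033 -0.037 0.05 0; 0 -0.033 -0.037 0.11 0; 0 -0.033 -0.037 0.17 0; 0 -0.033 -0.037 0.23 0; 0 -0.033 -0.025 0.23 0; 0 -0.033 -0.005 0.23 0; 0 -0.033 0.015 0.23 0; 0 -0.033 0.035 0.23 0; 0 -0.033 0.055 0.23 0; 0 -0.033 0.067 0.23 0'
python3 -m jog '0 0 0 0 0; 0 0 -0.04 0 0; 0 0 -0.09 0 0; 0 0 -0.12 0 0; 0 0 -0.14 0 0; 0 0 -0.16 0 0; 0 0 -0.18 0 0; 0 0 -0.195 0 0; 0 0 -0.21 0 0; 0 0 -0.21 0 0'
python3 -m jog '0 0 0 0 0; 0 0 0.03 -0.03 0; 0 0 0.06 -0.09 0; 0 0.03 0.1 -0.15 0; 0 0.03 0.1 -0.21 0; 0 0.03 0.1 -0.23 0; 0 0.03 0.1 -0.23 0; 0 0.03 0.1 -0.23 0; 0 0.03 0.1 -0.23 0; 0 0.03 0.1 -0.23 0'
python3 - <<'E'
from h import *
c=cam("wrist");s=status.observe();print(s["t"],s["ee_pos"],s["ft_force"].round(1))
d=cam("top");np.save("topT.npy",d["T"])
A=cv2.resize(c["frame"][80:280,170:410],(480,400),interpolation=cv2.INTER_CUBIC)
B=cv2.resize(d["frame"][150:250,345:425],(320,400),interpolation=cv2.INTER_CUBIC)
cv2.imwrite("pics/z3.png",np.hstack([A,B]))
f=c["frame"];h=cv2.cvtColor(f,cv2.COLOR_BGR2HSV)
m=((h[...,1]<70)&(h[...,2]>90)).astype(np.uint8);
u,v=proj(c,[557,-187,74])[0].astype(int);print(u,v)
t=np.zeros_like(m);t[v-48:v+48,u-48:u+48]=m[v-48:v+48,u-48:u+48]
k=max(cv2.findContours(t,0,1)[0],key=cv2.contourArea);P=plane(c,k.reshape(-1,2),74)
print("rim",cv2.minEnclosingCircle(P[:,:2].astype(np.float32)))
E
```

```text
t: 4.1
ee_pos: [559.8, -85.4, 112.5]
eef_rot: [-0.001, 1.0, 0.0, 0.0]
ft_force: [0.4, -2.1, -0.2]
opening: -0.3
gripper_force: 0.4
t: 5.35
ee_pos: [559.7, -298.7, 112.1]
eef_rot: [0.001, 1.0, -0.0, 0.0]
ft_force: [0.5, 0.3, -0.6]
opening: -0.1
gripper_force: 0.0
t: 6.6
ee_pos: [529.5, -197.2, 341.1]
eef_rot: [-0.0, 1.0, 0.0, -0.001]
ft_force: [0.8, -0.7, 0.3]
opening: -0.2
gripper_force: 0.0
6.65 [ 529.58390851 -197.18888819  341.28198776] [-0.3 -0.2 -0.3]
325 186
rim ((557.6498413085938, -188.76138305664062), 57.60342788696289)
```

View pics/z3.png

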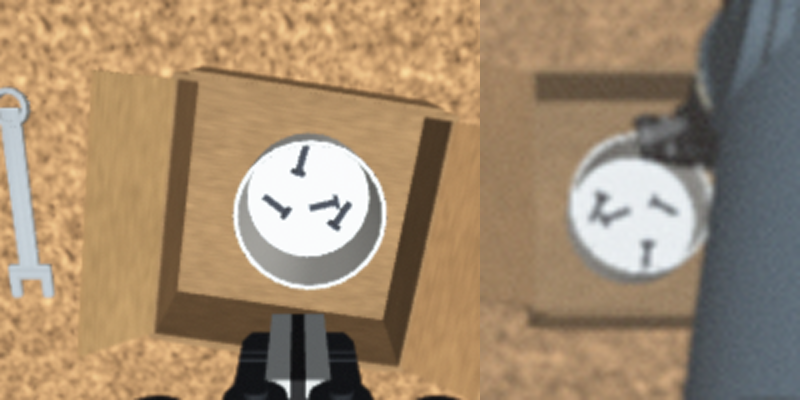

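Both flaps lie well outwards, and the tub is unmoved at about (557.6,-188.8). Back to the lids, looking from the same relative pose.

```bash
python3 -m jog '0.05 0 0.06 0 0; 0.05 0 0.12 0 0; 0.05 0 0.18 0 0; 0.05 0 0.24 0 0; 0.05 0 0.30 0 0; 0.05 0 0.335 0 0; 0.05 0 0.335 0 0; 0.05 0 0.335 0 0; 0.05 0 0.335 0 0; 0.05 0 0.335 0 0'
python3 - <<'E'
from h import *
c=cam("wrist");s=status.observe();print(s["t"],s["ee_pos"],s["opening"])
f=c["frame"];h=cv2.cvtColor(f,cv2.COLOR_BGR2HSV)
m=((h[...,1]<70)&(h[...,2]>90)).astype(np.uint8);
u,v=proj(c,[562,143,30])[0].astype(int);print(u,v)
t=np.zeros_like(m);t[v-50:v+50,u-60:u+60]=m[v-50:v+50,u-60:u+60]
k=max(cv2.findContours(t,0,1)[0],key=cv2.contourArea);P=plane(c,k.reshape(-1,2),22)
print("plate",cv2.minEnclosingCircle(P[:,:2].astype(np.float32)))
cv2.imwrite("pics/z4.png",cv2.resize(f[v-60:v+60,u-70:u+70],None,fx=5,fy=5,interpolation=cv2.INTER_CUBIC))
for z in (82,54): print(proj(c,[[562,143,z],[557,138,z]]).round(1)-[u-70,v-60])
E
```

```text
t: 7.95
ee_pos: [529.9, 136.7, 342.2]
eef_rot: [0.001, 1.0, -0.0, 0.0]
ft_force: [-0.3, 0.5, 0.0]
opening: 50.0
gripper_force: 0.0
8.0 [529.84582495 136.93855328 342.22743547] 49.80400756385473
322 182
plate ((564.1090698242188, 147.06375122070312), 63.20832061767578)
[[70.9 68.4]
 [67.4 65. ]]
[[70.7 63.8]
 [67.3 60.6]]
```

View pics/z4.png

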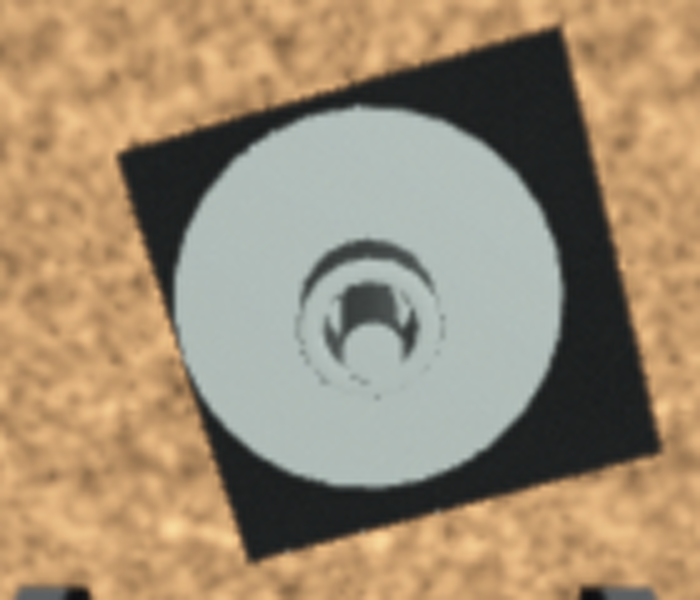

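Wrist view: plate concentric at about (564.1,147.1). Stem top at crop pixel (373,350) and collar at (371,326) both give about (564.2,147.8). Descend and grip the stem with the tips just above the collar.

```bash
python3 -m jog '0.05 -0.034 0.011 0.05 0; 0.05 -0.034 0.011 0.11 0; 0.05 -0.034 0.011 0.17 0; 0.05 -0.034 0.011 0.22 0; 0.05 -0.034 0.011 0.25 0; 0.05 -0.034 0.011 0.265 0; 0.05 -0.034 0.011 0.275 0; 0.05 -0.034 0.011 0.28 0; 0.05 -0.034 0.011 0.284 0; 0.05 -0.034 0.011 0.284 0' 60
python3 -m jog '0.03 0 0 0 0; 0.02 0 0 0 0; 0 0 0 0 0; 0 0 0 0 0; 0 0 0 0 0; 0 0 0 0 0; 0 0 0 0 0; 0 0 0 -0.003 0; 0 0 0 -0.006 0; 0 0 0 -0.01 0' 60
python3 - <<'E'
from h import *
s=status.observe();print(s["t"],s["ee_pos"].round(1),s["opening"],s["gripper_force"],s["ft_force"].round(2))
d=cam("scene");cv2.imwrite("pics/s5.png",cv2.resize(d["frame"][160:320,260:460],None,fx=3,fy=3))
print(proj(d,[564,148,100]))
E
```

```text
t: 9.25
ee_pos: [563.9, 148.9, 58.5]
eef_rot: [-0.0, 1.0, 0.0, 0.0]
ft_force: [-0.2, -0.3, -0.0]
opening: 49.9
gripper_force: 0.0
t: 10.5
ee_pos: [563.4, 149.1, 68.1]
eef_rot: [-0.0, 1.0, 0.0, -0.0]
ft_force: [0.5, 0.2, -2.5]
opening: 16.5
gripper_force: 58.6
10.5 [563.4 149.1  68.1] 16.454241781551627 58.55779409408569 [ 0.54  0.17 -2.46]
[[374.18343753 224.63382242]]
```

View pics/s5.png

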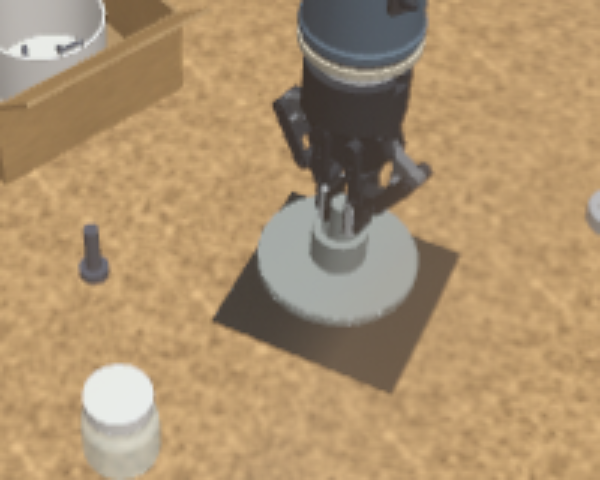

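The lids are both held (2.5 N matches the weight). I'll lift, carry them over the tub, and cross-check the tub position in the top view.

```bash
python3 -m jog '0 0 0 -0.015 0; 0 0 0 -0.05 0; 0 0 0 -0.09 0; 0 0 0 -0.13 0; 0 0 0 -0.16 0; 0 0.002 -0.02 -0.172 0; 0 0.003 -0.06 -0.172 0; 0 0.004 -0.1 -0.172 0; 0 0.005 -0.14 -0.172 0; 0 0.006 -0.18 -0.172 0'
python3 -m jog '0 0.0005 -0.04 0 0; 0 0.0005 -0.08 0 0; 0 0.0005 -0.115 0 0; 0 0.0005 -0.135 0 0; 0 0.0005 -0.147 0 0; 0 0.0005 -0.154 0 0; 0 0.0005 -0.157 0 0; 0 0.0005 -0.157 0 0; 0 0.0005 -0.157 0 0; 0 0.0005 -0.157 0 0'
python3 - <<'E'
from h import *
d=cam("top");d["frame"]=f=cv2.imread("pics/top0.png");h=cv2.cvtColor(f,cv2.COLOR_BGR2HSV)
m=((h[...,1]<70)&(h[...,2]>90)).astype(np.uint8)
for n,(u,v),z in (("tub",(385,202),74),("plate",(279,217),22)):
    t=np.zeros_like(m);t[v-24:v+24,u-26:u+26]=m[v-24:v+24,u-26:u+26]
    k=max(cv2.findContours(t,0,1)[0],key=cv2.contourArea);P=plane(d,k.reshape(-1,2),z);print(n,cv2.minEnclosingCircle(P[:,:2].astype(np.float32)))
c=cam("wrist");cv2.imwrite("pics/w6.png",c["frame"])
c=cam("scene");cv2.imwrite("pics/s6.png",c["frame"])
s=status.observe();print(s["t"],s["ee_pos"],s["opening"])
E
```

```text
t: 11.8
ee_pos: [556.5, -34.0, 239.8]
eef_rot: [0.0, 1.0, -0.0, -0.001]
ft_force: [0.3, -0.2, -2.4]
opening: 16.0
gripper_force: 58.9
t: 13.05
ee_pos: [557.4, -187.7, 240.1]
eef_rot: [-0.0, 1.0, 0.0, 0.0]
ft_force: [-0.0, -0.2, -2.8]
opening: 16.1
gripper_force: 58.9
tub ((555.1866455078125, -184.1385955810547), 62.12752151489258)
plate ((562.1539306640625, 146.61294555664062), 64.92557525634766)
13.2 [ 557.32696516 -188.03153614  240.14253692] 16.040207659377266
```

View pics/w6.png

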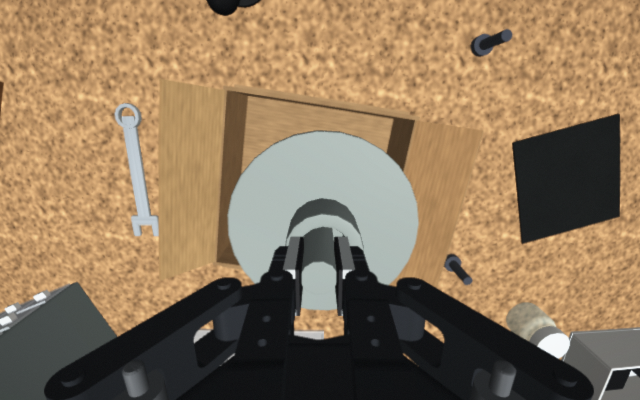

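The lid is centred over the carton between the open flaps. The tub cross-check from the top view agrees in x (−7 mm relative to the lids). Lowering now, stopping with the plug just in the mouth.

```bash
python3 -m jog '0 0 0 0.02 0; 0 0 0 0.045 0; 0 0 0 0.07 0; 0 0 0 0.085 0; 0 0 0 0.095 0; 0 0 0 0.1 0; 0 0 0 0.104 0; 0 0 0 0.108 0; 0 0 0 0.112 0; 0 0 0 0.115 0'
python3 - <<'E'
from h import *
c=cam("wrist");s=status.observe();print(s["t"],s["ee_pos"],s["ft_force"],s["opening"])
d=cam("scene")
u,v=proj(d,[557,-188,80])[0].astype(int)
A=cv2.resize(d["frame"][v-55:v+45,u-65:u+65],(520,400),interpolation=cv2.INTER_CUBIC)
B=cv2.resize(c["frame"][50:350,150:360],(280,400),interpolation=cv2.INTER_CUBIC)
cv2.imwrite("pics/z7.png",np.hstack([A,B]))
E
```

```text
t: 14.45
ee_pos: [557.3, -188.3, 125.0]
eef_rot: [-0.0, 1.0, -0.0, 0.0]
ft_force: [0.3, -0.3, -3.8]
opening: 16.3
gripper_force: 58.9
14.5 [ 557.07001171 -188.1709202   124.63468443] [-0.9468951   0.20885293 -3.25559489] 15.595104614245711
```

View pics/z7.png

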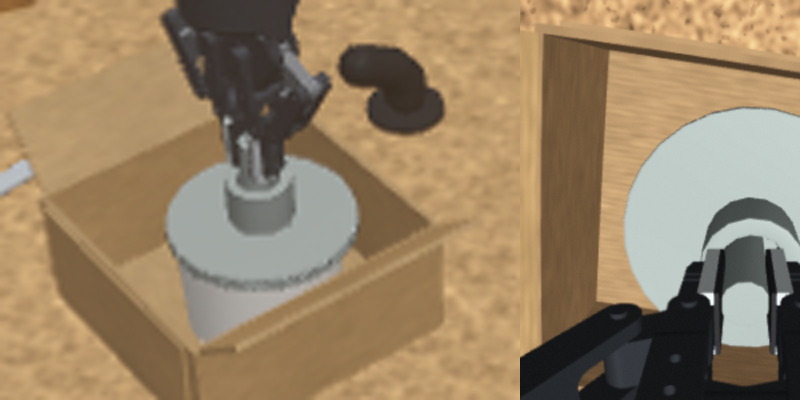

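The lid sits squarely over the tub with no contact force, and the plug is about 3 mm into the mouth. Continue to seating.

```bash
python3 -m jog '0 0 0 0.001 0; 0 0 0 0.002 0; 0 0 0 0.003 0; 0 0 0 0.004 0; 0 0 0 0.005 0; 0 0 0 0.006 0; 0 0 0 0.0065 0; 0 0 0 0.007 0; 0 0 0 0.007 0; 0 0 0 0.007 0'
```

```text
t: 15.8
ee_pos: [557.3, -188.4, 118.4]
eef_rot: [-0.0, 1.0, -0.0, 0.0]
ft_force: [-1.6, 0.1, 3.7]
opening: 16.2
gripper_force: 59.7
```

Seated: the force rises at TCP z 118.4 where 118 is expected. Release, rise, and check.

```bash
python3 -m jog '0.02 0 0 0 0; 0.03 0 0 0 0; 0.04 0 0 0 0; 0.05 0 0 0 0; 0.05 0 0 0 0; 0.05 0 0 -0.03 0; 0.06 0 0 -0.08 0; 0.08 0 0 -0.14 0; 0.08 0.02 0 -0.19 0; 0.08 0.028 0 -0.222 0'
python3 -m jog '0.08 0 0 0 0; 0.08 0 0 0 0; 0.08 0 0 0 0; 0.08 0 0 0 0; 0.08 0 0 0 0; 0.08 0 0 0 0; 0.08 0 0 0 0; 0.08 0 0 0 0; 0.08 0 0 0 0; 0.08 0 0 0 0'
python3 - <<'E'
from h import *
c=cam("wrist");s=status.observe();print(s["t"],s["ee_pos"],s["ft_force"],s["opening"])
f=c["frame"];h=cv2.cvtColor(f,cv2.COLOR_BGR2HSV)
m=((h[...,1]<70)&(h[...,2]>90)).astype(np.uint8)
u,v=proj(c,[557,-188,82])[0].astype(int);print(u,v)
t=np.zeros_like(m);t[v-60:v+60,u-60:u+60]=m[v-60:v+60,u-60:u+60]
k=max(cv2.findContours(t,0,1)[0],key=cv2.contourArea);P=plane(c,k.reshape(-1,2),82)
print("plate",cv2.minEnclosingCircle(P[:,:2].astype(np.float32)))
cv2.imwrite("pics/z8.png",cv2.resize(f[v-60:v+60,u-70:u+70],None,fx=5,fy=5,interpolation=cv2.INTER_CUBIC))
for z in (142,114): print(((proj(c,[[557,-188,z],[562,-183,z]])-[u-70,v-60])*5).round(0))
E
```

```text
t: 17.05
ee_pos: [528.8, -188.7, 343.0]
eef_rot: [0.0, 1.0, -0.0, 0.001]
ft_force: [0.4, 0.1, -0.5]
opening: 79.8
gripper_force: 0.0
t: 18.3
ee_pos: [529.3, -188.3, 340.1]
eef_rot: [-0.0, 1.0, -0.0, 0.0]
ft_force: [-0.3, 0.4, -0.9]
opening: 79.9
gripper_force: 0.0
18.35 [ 529.27260328 -188.24870531  340.14416182] [-0.19305755  0.3091848   1.45629841] 79.98055733464764
318 187
plate ((557.2413330078125, -185.3723907470703), 63.212806701660156)
[[353. 364.]
 [374. 383.]]
[[353. 334.]
 [372. 352.]]
```

View pics/z8.png

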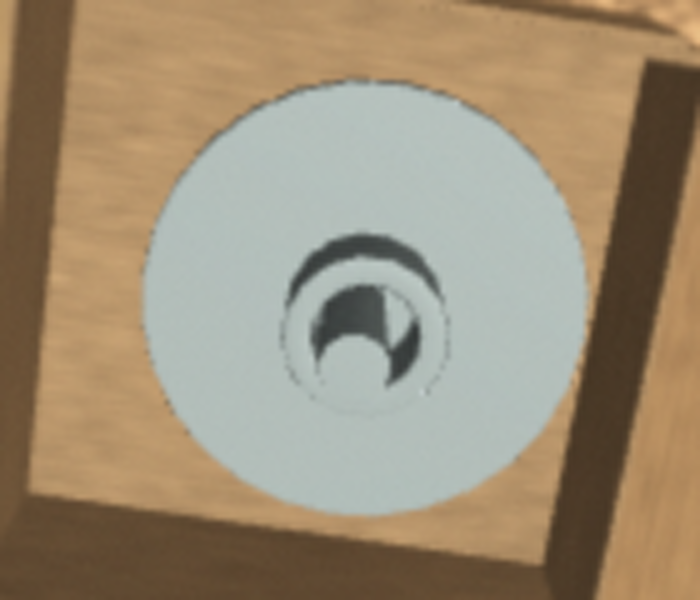

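The outer lid lies flat (radius and height agree) but is shifted about 2.5 mm in +y relative to the stem, so its collar is at about (557.3,-186). Descend around the collar and grip it.

```bash
python3 -m jog '0.08 -0.028 0.002 0.05 0; 0.08 -0.028 0.002 0.11 0; 0.08 -0.028 0.002 0.165 0; 0.08 -0.028 0.002 0.2 0; 0.08 -0.028 0.002 0.225 0; 0.08 -0.028 0.002 0.24 0; 0.08 -0.028 0.002 0.25 0; 0.08 -0.028 0.002 0.255 0; 0.08 -0.028 0.002 0.256 0; 0.08 -0.028 0.002 0.256 0' 40
python3 -m jog '0.07 0 0 0 0; 0.06 0 0 0 0; 0.052 0 0 0 0; 0.046 0 0 0 0; 0.042 0 0 0 0; 0.038 0 0 0 0; 0.03 0 0 0 0; 0.03 0 0 0 0; 0.03 0 0 0 0; 0.03 0 0 0 0' 40
```

```text
t: 19.6
ee_pos: [557.6, -186.4, 84.7]
eef_rot: [-0.0, 1.0, -0.0, 0.0]
ft_force: [1.1, -0.0, 0.0]
opening: 80.0
gripper_force: 0.0
t: 20.85
ee_pos: [557.3, -186.1, 84.5]
eef_rot: [-0.0, 1.0, 0.0, 0.0]
ft_force: [-1.4, 1.1, 5.5]
opening: 43.4
gripper_force: 40.4
```

```bash
python3 -m jog '0.03 0 0 -0.001 0; 0.03 0 0 -0.003 0; 0.03 0 0 -0.006 0; 0.03 0 0 -0.01 0; 0.03 0 0 -0.015 0; 0.03 0 0 -0.02 0; 0.03 0 0 -0.02 0; 0.03 0 0 -0.02 0; 0.03 0 0 -0.02 0; 0.03 0 0 -0.02 0'
```

```text
t: 22.1
ee_pos: [557.2, -186.2, 104.0]
eef_rot: [-0.0, 1.0, 0.0, -0.0]
ft_force: [0.1, -0.1, -1.3]
opening: 43.4
gripper_force: 40.7
```

Only the outer lid's weight (1.1 N expected) is on the wrist. Lift on up.

```bash
python3 -m jog '0.03 0 0 -0.008 0; 0.03 0 0 -0.02 0; 0.03 0 0 -0.035 0; 0.03 0 0 -0.05 0; 0.03 0 0 -0.065 0; 0.03 0 0 -0.08 0; 0.03 0 0 -0.09 0; 0.03 0 0 -0.096 0; 0.03 0 0 -0.1 0; 0.03 0 0 -0.1 0'
python3 -m jog '0.03 0 0 0 0; 0.03 0 0 0 0; 0.03 0 0 0 0; 0.03 0 0 0 0; 0.03 0 0 0 0; 0.03 0 0 0 0; 0.03 0 0 0 0; 0.03 0 0 0 0; 0.03 0 0 0 0; 0.03 0 0 0 0'
python3 - <<'E'
from h import *
d=cam("scene");u,v=proj(d,[557,-188,130])[0].astype(int);print(u,v)
cv2.imwrite("pics/z9.png",cv2.resize(d["frame"][max(0,v-90):v+90,u-100:u+100],None,fx=3,fy=3,interpolation=cv2.INTER_CUBIC))
E
```

```text
t: 23.35
ee_pos: [557.3, -186.2, 204.1]
eef_rot: [-0.0, 1.0, -0.0, -0.0]
ft_force: [-0.7, 0.3, -1.2]
opening: 43.3
gripper_force: 40.8
t: 24.6
ee_pos: [557.3, -186.2, 204.1]
eef_rot: [-0.0, 1.0, -0.0, 0.0]
ft_force: [-0.4, -0.0, -0.9]
opening: 43.6
gripper_force: 40.8
273 148
```

View pics/z9.png

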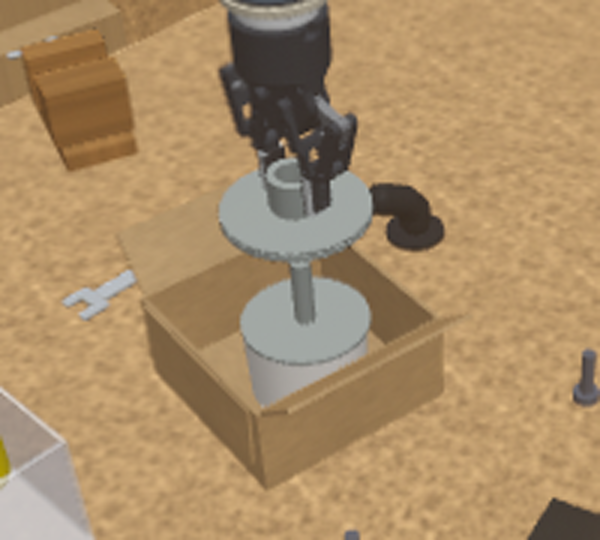

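The outer lid is held level above the stem, the inner lid is seated on the tub, and the flaps lean outwards. Handing in.

```bash
python3 -c "
from plant import job;print(job.finish_job())"
```

```text
the job is handed in; nothing more can be done
None
```

The job is handed in after about 25 s of the 72 s allowed: both flaps lean outwards, the inner lid is seated in the tub, and the outer lid is held level, clear above the stem; no pass or fail result came back.

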